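# Close and lock the pistachio drawer

### The job

The pistachios have just been served. With the fingertips, gently push the pistachio drawer (the unit with the green window and green tile) fully home, then press the brass lock plunger on top of that same unit all the way in. Leave the other three drawers standing open as they are, do not press their locks or disturb anything on the counter, and draw the hand away.

Things in the scene. Friction and masses are not known exactly. Their poses are not given: they have to be found in the camera images.
- rack: dark wooden base board, 230 x 480 x 10 mm, origin at the centre of its underside; fixed. Four white drawer units, 112 mm wide, stand side by side on it, 115 mm apart along its y, in an order that changes. Its -x is the side the drawers open to (the robot's side), its +x the direction in which a drawer is pushed shut
- pistachio_drawer (a joint): how far the pistachio drawer is pulled out, in m: 0 is fully home, larger is more open (starts 0.030 to 0.060). It slides level on about 1.5 N of friction, has no spring and meets a hard stop at 0
- pistachio_front (a point): centre of the little window on the outer face of the pistachio drawer's front, moves with the drawer. Window, the packets in the drawer and a 40 x 70 mm tile on the unit's roof are all green. The white front is 108 mm wide; its face spans heights 16 to 92 mm above the counter, this point is 65 mm up; a thin bow handle stands out 13 mm at height 30 mm. The point's +x points inwards, the way it is pushed shut
- pistachio_lock (a joint): how far the pistachio unit's lock plunger is pressed in, in m: 0 is out (unlocked, as at the start), 0.008 is fully in. About 4 N pushes it down; it stays where it is left, without a spring, and meets a hard stop when fully in
- pistachio_plunger (a point): centre of the top of the pistachio unit's lock plunger, a brass button 22 mm across that stands up 14 mm from the unit's flat roof (roof 100 mm above the counter), 62 mm behind the face of the closed drawer, in front of the green tile. Pressed straight down
- almond_drawer (a joint): how far the almond drawer is pulled out, in m: 0 is fully home, larger is more open (starts 0.030 to 0.060). It slides level on about 1.5 N of friction, has no spring and meets a hard stop at 0
- almond_front (a point): centre of the little window on the outer face of the almond drawer's front, moves with the drawer. Window, the packets in the drawer and a 40 x 70 mm tile on the unit's roof are all dark brown. The white front is 108 mm wide; its face spans heights 16 to 92 mm above the counter, this point is 65 mm up; a thin bow handle stands out 13 mm at height 30 mm. The point's +x points inwards, the way it is pushed shut
- almond_lock (a joint): how far the almond unit's lock plunger is pressed in, in m: 0 is out (unlocked, as at the start), 0.008 is fully in. About 4 N pushes it down; it stays where it is left, without a spring, and meets a hard stop when fully in
- almond_plunger (a point): centre of the top of the almond unit's lock plunger, a brass button 22 mm across that stands up 14 mm from the unit's flat roof (roof 100 mm above the counter), 62 mm behind the face of the closed drawer, in front of the dark brown tile. Pressed straight down
- banana_drawer (a joint): how far the banana drawer is pulled out, in m: 0 is fully home, larger is more open (starts 0.030 to 0.060). It slides level on about 1.5 N of friction, has no spring and meets a hard stop at 0
- banana_front (a point): centre of the little window on the outer face of the banana drawer's front, moves with the drawer. Window, the packets in the drawer and a 40 x 70 mm tile on the unit's roof are all yellow. The white front is 108 mm wide; its face spans heights 16 to 92 mm above the counter, this point is 65 mm up; a thin bow handle stands out 13 mm at height 30 mm. The point's +x points inwards, the way it is pushed shut
- banana_lock (a joint): how far the banana unit's lock plunger is pressed in, in m: 0 is out (unlocked, as at the start), 0.008 is fully in. About 4 N pushes it down; it stays where it is left, without a spring, and meets a hard stop when fully in
- banana_plunger (a point): centre of the top of the banana unit's lock plunger, a brass button 22 mm across that stands up 14 mm from the unit's flat roof (roof 100 mm above the counter), 62 mm behind the face of the closed drawer, in front of the yellow tile. Pressed straight down
- cranberry_drawer (a joint): how far the cranberry drawer is pulled out, in m: 0 is fully home, larger is more open (starts 0.030 to 0.060). It slides level on about 1.5 N of friction, has no spring and meets a hard stop at 0
- cranberry_front (a point): centre of the little window on the outer face of the cranberry drawer's front, moves with the drawer. Window, the packets in the drawer and a 40 x 70 mm tile on the unit's roof are all red. The white front is 108 mm wide; its face spans heights 16 to 92 mm above the counter, this point is 65 mm up; a thin bow handle stands out 13 mm at height 30 mm. The point's +x points inwards, the way it is pushed shut
- cranberry_lock (a joint): how far the cranberry unit's lock plunger is pressed in, in m: 0 is out (unlocked, as at the start), 0.008 is fully in. About 4 N pushes it down; it stays where it is left, without a spring, and meets a hard stop when fully in
- cranberry_plunger (a point): centre of the top of the cranberry unit's lock plunger, a brass button 22 mm across that stands up 14 mm from the unit's flat roof (roof 100 mm above the counter), 62 mm behind the face of the closed drawer, in front of the red tile. Pressed straight down
- packet_gold: gold coffee packet, 55 x 85 x 153 mm, standing on the counter to the left; loose, to be left alone; origin at the centre of its underside
- packet_blue: blue coffee packet, 55 x 85 x 153 mm, standing on the counter to the right; loose, to be left alone; origin at the centre of its underside
- tin: round tin with a red label, 72 mm across, 100 mm tall, on the counter to the left; loose, to be left alone; origin at the centre of its underside
- weight: small brass weight with a knob, 40 mm across, 40 mm tall, standing on the roofs of the units near their back, right half; loose, to be left alone; origin at the centre of its underside
- jar: small jar with a white cap, 44 mm across, 60 mm tall, standing on the roofs of the units near their back, left half; loose, to be left alone; origin at the centre of its underside
- scoop: small steel measuring cup, 52 mm across and 30 mm tall, with a wooden handle 75 mm long along its -x, on the counter to the right; loose, to be left alone; origin at the centre of its underside

How it is judged:
By the outcome, as a careful person would: the job done as asked, in the order asked, and still so for the second after the job is handed in, with the robot touching nothing.
It also fails if it takes over 42 s, if anything falls off the work surface, if the arm or the gripper's body presses on something with over 40 N, if the wrist force passes 120 N, or if a joint passes its speed limit or range.

### The arm

A 6-joint arm with a two-finger parallel gripper is mounted at the origin on the work surface. World frame = base frame: x ahead of the robot, y to its left, z up, the work surface at z = 0. Lengths are in m, angles in rad, forces in N, time in s.
With the tool pointing down it reaches from about 0.35 to 0.85 m from the base axis. Payload 8.1 kg.
Tool frame: the origin (TCP) lies at the centre of the arm's flange, where the gripper is bolted on; the fingertips stand 186 mm ahead of it and the grasp point (between the pads) lies 167 mm ahead of it; z points along the fingers, y is the line along which they close (so a half turn about z gives the same grasp; the last joint's range is limited). The gripper opens to 93 mm and grips with 3 to 60 N. Pads are 15 mm wide; open, the fingers measure 128 mm over their backs; the gripper's body (75 mm by 188 mm) begins 65 mm behind the grasp point.
Start: joints at [1.155, 0.13, 1.488, -0, 1.523, -0.085], TCP at [0.195, 0.567, 0.405] pointing down, gripper open.
Joint ranges: [-2.96, 2.96], [-0.89, 2.26], [0.02, 2.5], [-1.34, 4.48], [0, 2.73], [-2.66, 2.66]. Speed limits (rad/s): [2.39, 2.39, 2.79, 3.14, 3.14, 3.14].

### API

Orientations are given as a rotation vector (axis times angle).
In Python, from plant import read_state, read_camera, camera_params, robot gives the robot as it stands.
- The arm moves only by the tool carry_out, never from a script. Its argument "targets" is a list of rows, each an object of numbers: "hand": the opening in per cent of the stroke, from 0 (shut) to 100 (fully open); "x", "y", "z": the shift along the tool's x, y, z in m; "ax", "ay", "az": the turn, a rotation vector about the tool's x, y, z in rad. In form: [{"hand": .., "x": .., "y": .., "z": .., "ax": .., "ay": .., "az": ..}, ...]. A call has 1 to 8 rows; each row is the pose to reach, as a shift and turn from the pose commanded when the call began, along the tool's axes at that moment; what a row does not reach only later rows make up. A row lasts 1/8 s, in which the tool goes at most 62.5 mm and 10.7 degrees, less where a joint would pass 70% of its speed; a pose out of reach is approached as far as the arm can. A call with a gripper value outside its range is refused whole. The fingers move at their own pace and stop on an object; "newtons" is the grip in N (left out, the last holds). Time passes only in rows, so rows that repeat a pose let the fingers close. It gives the time, the measured TCP pose, the force, the opening and the grip force at its end, in the units of the state.
- read_state(): the state, without advancing time (a new reading comes with each control period).
- read_camera(name): name is "side" or "top"; returns (picture, depth): 480x640x3 uint8, blue, green, red; 480x640 float32, m along the optical axis (not along the pixel's ray), 0 where there is no reading.
- camera_params(name): a dict with "fx", "fy", "cx", "cy" (pixels), "position" and "rotation" of the camera in the world. Camera axes: x right, y up, looking along -z (the intrinsics and any distortion apply to the point x, -y, -z); pixel columns grow to the right and rows downward; lengths in m; the calibration is good to about 2 mm. A picture is of the moment at which its call begins. camera_params takes no time and is no camera call.
- robot.close_job(): hands the job in; it is judged then, once.
The state is a dict: "t": time; "q": joint angles; "dq": joint speeds; "joint_torque": joint torques, N m; "tool_pos": TCP position; "orientation": TCP orientation; "force": force on the tool from outside, world axes, zero at the start; "wrist_torque": the same for the moment, N m; "opening": finger opening in m; "gripper_force": force on a finger pad.
Only numpy, scipy, OpenCV 4.12 (cv2) and the standard library are available. Lean on these libraries where they do the work, as an engineer would, in place of code of your own. Each camera call takes 0.05 s, during which the arm holds its last target. There are 200 camera calls.

## Working session

There is one attempt and no reset: what is moved stays moved. The work goes in short steps, Python scripts to look and compute and a tool call to move; the robot and the scene stay as the last step left them, time stands still between calls to the robot, and variables do not carry over. Pictures are saved under pics/ and viewed, at most 10 in all, crops included, and the job is handed in when it is done.

Besides the shell and the picture viewer there is one more tool, called as name(argument=value, ...), one argument or row to a line, values as JSON. carry_out: Moves the arm, as the interface text tells. Its arguments: {"type":"object","properties":{"targets":{"type":"array","items":{"type":"object","properties":{"hand":{"type":"number"},"x":{"type":"number"},"y":{"type":"number"},"z":{"type":"number"},"ax":{"type":"number"},"ay":{"type":"number"},"az":{"type":"number"}}}},"newtons":{"type":"number"}},"required":["targets"]}

```bash
mkdir -p pics
cat > h.py <<'E'
import numpy as np,cv2
from plant import read_state,read_camera,camera_params,robot
def pts(name,dep):
    c=camera_params(name);v,u=np.mgrid[0:480,0:640]
    P=np.stack([(u-c['cx'])/c['fx']*dep,-(v-c['cy'])/c['fy']*dep,-dep],-1)
    return P@np.array(c['rotation']).T+np.array(c['position'])
E
python3 - <<'E'
from h import *
for n in ('top','side'):
    im,d=read_camera(n);cv2.imwrite(f'pics/{n}0.png',im);np.save(n+'.npy',d);print({k:np.round(v,3).tolist() for k,v in camera_params(n).items() if not isinstance(v,str)})
print(read_state())
E
```

```text
{'fx': 504.948, 'fy': 504.948, 'cx': 315.618, 'cy': 243.385, 'position': [0.461, -0.003, 1.134], 'rotation': [0.094, -0.079, -1.585]}
{'fx': 526.538, 'fy': 526.538, 'cx': 308.731, 'cy': 239.877, 'position': [0.512, 0.902, 0.65], 'rotation': [0.043, -1.499, -2.679]}
{'t': 0.1, 'q': array([ 1.15459994e+00,  1.31092028e-01,  1.48917005e+00,  2.08232823e-06,
        1.52300842e+00, -8.53766202e-02]), 'dq': array([-0.00095093, -0.0024406 , -0.00170186,  0.00179458,  0.00149466,
        0.00081118]), 'joint_torque': array([ 9.43715204e-04, -5.61338460e+01, -4.93098843e+01,  7.70005421e-02,
        2.91327696e-02, -9.55129735e-05]), 'tool_pos': array([0.19477234, 0.56728784, 0.40378846]), 'orientation': array([-5.17215172e-01, -3.09829916e+00,  2.55194390e-03]), 'force': array([-0.05601054,  0.08381239, -0.12481101]), 'wrist_torque': array([ 0.01819839, -0.00143547, -0.02942753]), 'gripper_force': 0.0, 'opening': 0.0929737908522373}
```

View pics/top0.png

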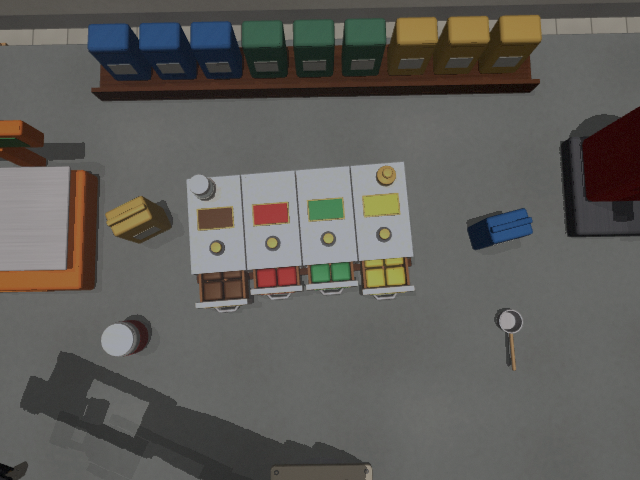

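View pics/side0.png

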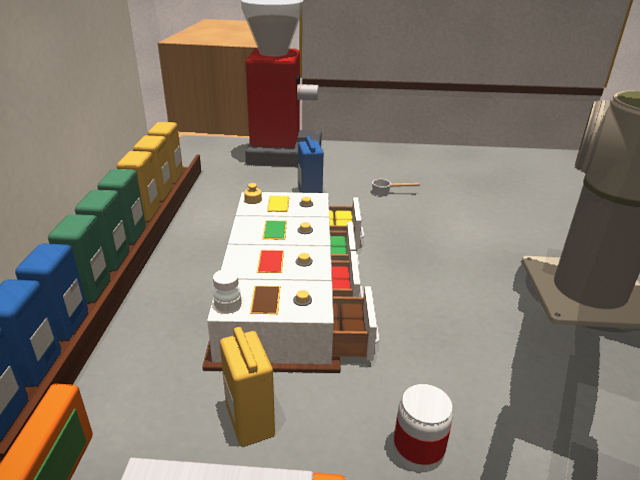

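Top view: from left to right almond, cranberry, pistachio, banana. The green plunger is at about (328,239), the green front edge near (332,286) and the green tile at (325,209). The neighbouring fronts stand slightly further out. The side view confirms this order.

```bash
cat >> h.py <<'E'
from scipy.spatial.transform import Rotation as R
def cam(n):
    c=camera_params(n);r=np.array(c['rotation']);c['R']=R.from_rotvec(r).as_matrix() if r.shape==(3,) else r
    c['p']=np.array(c['position']);return c
def ray(n,u,v,z):
    c=cam(n);d=c['R']@np.array([(u-c['cx'])/c['fx'],-(v-c['cy'])/c['fy'],-1]);return c['p']+d*(z-c['p'][2])/d[2]
def blob(im,lo,hi,box):
    h=cv2.inRange(cv2.cvtColor(im,cv2.COLOR_BGR2HSV),lo,hi);m=np.zeros_like(h);x0,y0,x1,y1=box;m[y0:y1,x0:x1]=h[y0:y1,x0:x1]
    c=max(cv2.findContours(m,0,2)[0],key=cv2.contourArea);M=cv2.moments(c)
    return M['m10']/M['m00'],M['m01']/M['m00'],M['m00'],cv2.minAreaRect(c)
def front(im,u0,u1,v0,v1):
    # outer lower edge of the white front top, z=.092, as points
    m=cv2.inRange(cv2.cvtColor(im,cv2.COLOR_BGR2HSV),(0,0,140),(180,40,255));out=[]
    for u in range(u0,u1):
        r=np.where(m[v0:v1,u])[0]
        if len(r): out.append(ray('top',u,v0+r.max()+.5,.092))
    return np.array(out)
E
python3 - <<'E'
from h import *
np.set_printoptions(precision=4,suppress=True)
im=cv2.imread('pics/top0.png');s=cv2.imread('pics/side0.png')
G=((50,80,40),(80,255,255));B=((18,80,80),(32,255,255))
t=blob(im,*G,(300,190,350,228));print('tile',t,ray('top',t[0],t[1],.101))
T=[]
for b in [(205,235,230,260),(262,232,284,255),(318,228,340,250),(375,223,397,246)]:
    p=blob(im,*B,b);T.append(ray('top',p[0],p[1],.114));print('pl',p[:3],T[-1])
p=blob(s,*B,(290,218,320,240));print('side pl',p[:3],ray('side',p[0],p[1],.114))
t=blob(s,*G,(255,215,290,245));print('side tile',ray('side',t[0],t[1],.101))
f=np.polyfit([q[1] for q in T],[q[0] for q in T],1);print('yaw from plungers',np.arctan(-f[0]),np.diff(T,axis=0))
for u0,u1 in [(200,245),(255,300),(310,355),(366,410)]:
    F=front(im,u0,u1,275,315);print('front',np.median(F,0),np.polyfit(F[:,1],F[:,0],1),np.round(F[[0,-1]],3))
st=read_state();print(R.from_rotvec(st['orientation']).as_matrix())
E
```

```text
tile (325.3961937716263, 208.95501730103805, 578.0, ((325.37646484375, 208.89410400390625), (18.867341995239258, 33.28628158569336), 85.60128784179688)) [ 0.6472 -0.0154  0.101 ]
pl (215.71655328798184, 246.76417233560088, 73.5) [0.5707 0.2093 0.114 ]
pl (271.87301587301585, 242.4444444444444, 73.5) [0.5777 0.0948 0.114 ]
pl (327.93835616438355, 237.986301369863, 73.0) [ 0.5849 -0.0194  0.114 ]
pl (384.2199074074074, 233.43055555555554, 72.0) [ 0.5924 -0.134   0.114 ]
side pl (304.875, 226.61111111111111, 72.0) [ 0.5843 -0.0189  0.114 ]
side tile [ 0.6472 -0.0253  0.101 ]
yaw from plungers 0.06309470094674552 [[ 0.007  -0.1145  0.    ]
 [ 0.0073 -0.1142  0.    ]
 [ 0.0074 -0.1146  0.    ]]
front [0.4481 0.2001 0.092 ] [0.0025 0.4457] [[0.448 0.245 0.092]
 [0.455 0.155 0.092]]
front [0.4747 0.0871 0.092 ] [-0.0382  0.4749] [[0.475 0.132 0.092]
 [0.48  0.042 0.092]]
front [ 0.4833 -0.026   0.092 ] [-0.077   0.4778] [[ 0.482  0.019  0.092]
 [ 0.488 -0.072  0.092]]
front [ 0.4691 -0.1395  0.092 ] [-0.1053  0.4534] [[ 0.47  -0.096  0.092]
 [ 0.476 -0.184  0.092]]
[[-0.9458  0.3248 -0.0007]
 [ 0.3248  0.9458 -0.0015]
 [ 0.0001 -0.0017 -1.    ]]
```

carry_out(
  targets=[
    {"hand": 0, "x": -0.02, "y": -0.022, "z": 0, "az": -0.03},
    {"hand": 0, "x": -0.055, "y": -0.06, "z": 0, "az": -0.08},
    {"hand": 0, "x": -0.09, "y": -0.1, "z": 0, "az": -0.14},
    {"hand": 0, "x": -0.125, "y": -0.14, "z": 0, "az": -0.2},
    {"hand": 0, "x": -0.16, "y": -0.18, "z": 0, "az": -0.26},
    {"hand": 0, "x": -0.195, "y": -0.22, "z": 0, "az": -0.32},
    {"hand": 0, "x": -0.23, "y": -0.26, "z": 0, "az": -0.36},
    {"hand": 0, "x": -0.265, "y": -0.3, "z": 0, "az": -0.393},
  ],
  newtons=15,
)

```text
schema error: expected keys hand, x, y, z, ax, ay, az
```

carry_out(
  targets=[
    {"hand": 0, "x": -0.02, "y": -0.022, "z": 0, "ax": 0, "ay": 0, "az": -0.03},
    {"hand": 0, "x": -0.055, "y": -0.06, "z": 0, "ax": 0, "ay": 0, "az": -0.08},
    {"hand": 0, "x": -0.09, "y": -0.1, "z": 0, "ax": 0, "ay": 0, "az": -0.14},
    {"hand": 0, "x": -0.125, "y": -0.14, "z": 0, "ax": 0, "ay": 0, "az": -0.2},
    {"hand": 0, "x": -0.16, "y": -0.18, "z": 0, "ax": 0, "ay": 0, "az": -0.26},
    {"hand": 0, "x": -0.195, "y": -0.22, "z": 0, "ax": 0, "ay": 0, "az": -0.32},
    {"hand": 0, "x": -0.23, "y": -0.26, "z": 0, "ax": 0, "ay": 0, "az": -0.36},
    {"hand": 0, "x": -0.265, "y": -0.3, "z": 0, "ax": 0, "ay": 0, "az": -0.393},
  ],
  newtons=15,
)

```text
t: 1.1
tool_pos: [0.3482, 0.1961, 0.4045]
orientation: [-0.1, 3.14, -0.0]
force: [1.2, 0.3, 0.9]
opening: 0.0177
gripper_force: 0.0
```

```bash
cat >> h.py <<'E'
def go(x,y,z,yaw=.063):
    s=read_state();M=R.from_rotvec(s['orientation']).as_matrix()
    c,n=np.cos(yaw),np.sin(yaw);W=np.array([[-c,-n,0],[-n,c,0],[0,0,-1]])
    print('t',s['t'],'tip',s['tool_pos']+.186*M[:,2],'F',s['force'],'op',s['opening'])
    print('shift',np.round(M.T@(np.array([x,y,z])-s['tool_pos']),4),'turn',np.round(R.from_matrix(M.T@W).as_rotvec(),4))
E
python3 -c "
from h import *
go(.44,-.0283,.404);go(.44,-.0283,.244)"
```

```text
t 1.1 tip [0.34820881 0.19604657 0.21850772] F [1.16802374 0.32699606 0.87026831] op 0.01770127580656617
shift [-0.0773 -0.2298  0.0005] turn [-0.      0.0001  0.0008]
t 1.1 tip [0.34820881 0.19604657 0.21850772] F [1.16802374 0.32699606 0.87026831] op 0.01770127580656617
shift [-0.0773 -0.2297  0.1605] turn [-0.      0.0001  0.0008]
```

carry_out(
  targets=[
    {"hand": 0, "x": -0.018, "y": -0.05, "z": 0, "ax": 0, "ay": 0, "az": 0},
    {"hand": 0, "x": -0.036, "y": -0.105, "z": 0, "ax": 0, "ay": 0, "az": 0},
    {"hand": 0, "x": -0.054, "y": -0.16, "z": 0, "ax": 0, "ay": 0, "az": 0},
    {"hand": 0, "x": -0.066, "y": -0.2, "z": 0.02, "ax": 0, "ay": 0, "az": 0},
    {"hand": 0, "x": -0.072, "y": -0.22, "z": 0.06, "ax": 0, "ay": 0, "az": 0},
    {"hand": 0, "x": -0.072, "y": -0.22, "z": 0.11, "ax": 0, "ay": 0, "az": 0},
    {"hand": 0, "x": -0.072, "y": -0.22, "z": 0.145, "ax": 0, "ay": 0, "az": 0},
    {"hand": 0, "x": -0.072, "y": -0.22, "z": 0.16, "ax": 0, "ay": 0, "az": 0},
  ],
)

```text
t: 2.1
tool_pos: [0.4324, -0.0173, 0.2422]
orientation: [0.097, -3.136, -0.001]
force: [0.1, 1.0, 0.3]
opening: 0.0008
gripper_force: 0.0
```

```bash
python3 -c "
from h import *
go(.475,-.026,.244);go(.5153,-.0236,.244)
im,d=read_camera('top');cv2.imwrite('pics/t1.png',cv2.resize(im[180:340,180:420],None,fx=3,fy=3))"
```

```text
t 2.1 tip [ 0.43159371 -0.01722027  0.05623021] F [0.10628436 0.95202886 0.33162917] op 0.0007928370268671821
shift [-0.042  -0.0113 -0.002 ] turn [ 0.0009 -0.0042 -0.001 ]
t 2.1 tip [ 0.43159371 -0.01722027  0.05623021] F [0.10628436 0.95202886 0.33162917] op 0.0007928370268671821
shift [-0.0824 -0.0114 -0.0021] turn [ 0.0009 -0.0042 -0.001 ]
```

View pics/t1.png

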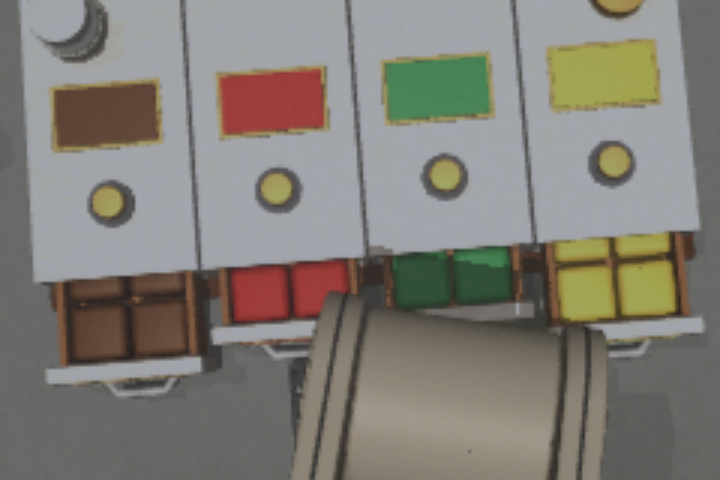

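The arm covers the front of the green drawer, near crop (470,310). The hand is aligned with that drawer and nothing has moved. I'll approach and push slowly.

carry_out(
  targets=[
    {"hand": 0, "x": -0.01, "y": -0.011, "z": -0.002, "ax": 0, "ay": 0, "az": 0},
    {"hand": 0, "x": -0.025, "y": -0.011, "z": -0.002, "ax": 0, "ay": 0, "az": 0},
    {"hand": 0, "x": -0.034, "y": -0.011, "z": -0.002, "ax": 0, "ay": 0, "az": 0},
    {"hand": 0, "x": -0.04, "y": -0.011, "z": -0.002, "ax": 0, "ay": 0, "az": 0},
    {"hand": 0, "x": -0.045, "y": -0.011, "z": -0.002, "ax": 0, "ay": 0, "az": 0},
    {"hand": 0, "x": -0.05, "y": -0.011, "z": -0.002, "ax": 0, "ay": 0, "az": 0},
    {"hand": 0, "x": -0.055, "y": -0.011, "z": -0.002, "ax": 0, "ay": 0, "az": 0},
    {"hand": 0, "x": -0.06, "y": -0.011, "z": -0.002, "ax": 0, "ay": 0, "az": 0},
  ],
)

```text
t: 3.15
tool_pos: [0.4944, -0.0246, 0.2467]
orientation: [0.098, -3.14, -0.0]
force: [-1.9, -0.8, 1.2]
opening: 0.0006
gripper_force: 0.9
```

```bash
python3 -c "
from h import *
go(.5153,-.0236,.244)"
```

```text
t 3.15 tip [ 0.49433843 -0.02461283  0.06068826] F [-1.89512546 -0.82711432  1.19724285] op 0.0005947517960083633
shift [-0.021  -0.0003  0.0027] turn [ 0.     -0.0002 -0.0007]
```

carry_out(
  targets=[
    {"hand": 0, "x": -0.004, "y": 0, "z": 0.001, "ax": 0, "ay": 0, "az": 0},
    {"hand": 0, "x": -0.008, "y": 0, "z": 0.001, "ax": 0, "ay": 0, "az": 0},
    {"hand": 0, "x": -0.011, "y": 0, "z": 0.001, "ax": 0, "ay": 0, "az": 0},
    {"hand": 0, "x": -0.013, "y": 0, "z": 0.001, "ax": 0, "ay": 0, "az": 0},
    {"hand": 0, "x": -0.015, "y": 0, "z": 0.001, "ax": 0, "ay": 0, "az": 0},
    {"hand": 0, "x": -0.0165, "y": 0, "z": 0.001, "ax": 0, "ay": 0, "az": 0},
    {"hand": 0, "x": -0.018, "y": 0, "z": 0.001, "ax": 0, "ay": 0, "az": 0},
    {"hand": 0, "x": -0.018, "y": 0, "z": 0.001, "ax": 0, "ay": 0, "az": 0},
  ],
)

```text
t: 4.15
tool_pos: [0.5122, -0.0235, 0.2457]
orientation: [-0.098, 3.14, -0.0]
force: [-0.8, 0.2, -0.5]
opening: 0.0006
gripper_force: 0.5
```

```bash
python3 -c "
from h import *
go(.5153,-.0236,.244)"
```

```text
t 4.15 tip [ 0.51225282 -0.02355238  0.05974983] F [-0.77007742  0.19185712 -0.52406139] op 0.0005508576485033722
shift [-0.0031 -0.0002  0.0018] turn [-0.      0.0001 -0.0008]
```

carry_out(
  targets=[
    {"hand": 0, "x": -0.001, "y": 0, "z": 0, "ax": 0, "ay": 0, "az": 0},
    {"hand": 0, "x": -0.002, "y": 0, "z": 0, "ax": 0, "ay": 0, "az": 0},
    {"hand": 0, "x": -0.003, "y": 0, "z": 0, "ax": 0, "ay": 0, "az": 0},
    {"hand": 0, "x": -0.003, "y": 0, "z": 0, "ax": 0, "ay": 0, "az": 0},
  ],
)

```text
t: 4.65
tool_pos: [0.5139, -0.0235, 0.2457]
orientation: [0.098, -3.135, -0.0]
force: [-14.8, -0.6, 10.5]
opening: 0.0002
gripper_force: 7.4
```

carry_out(
  targets=[
    {"hand": 0, "x": 0.015, "y": 0, "z": 0, "ax": 0, "ay": 0, "az": 0},
    {"hand": 0, "x": 0.03, "y": 0, "z": 0, "ax": 0, "ay": 0, "az": 0},
    {"hand": 0, "x": 0.035, "y": 0, "z": -0.03, "ax": 0, "ay": 0, "az": 0},
    {"hand": 0, "x": 0.035, "y": 0, "z": -0.07, "ax": 0, "ay": 0, "az": 0},
    {"hand": 0, "x": 0.035, "y": 0, "z": -0.095, "ax": 0, "ay": 0, "az": 0},
    {"hand": 0, "x": 0.035, "y": 0, "z": -0.1, "ax": 0, "ay": 0, "az": 0},
  ],
)

```text
t: 5.4
tool_pos: [0.4811, -0.0257, 0.3482]
orientation: [-0.097, 3.135, -0.001]
force: [0.9, 0.7, 0.5]
opening: 0.0003
gripper_force: 0.0
```

```bash
python3 -c "
from h import *
go(.584,-.0192,.32)
for n,b in (('side',(160,300,200,420)),('top',(180,340,180,420))):
  im,d=read_camera(n);cv2.imwrite(f'pics/{n}2.png',cv2.resize(im[b[0]:b[1],b[2]:b[3]],None,fx=3,fy=3))"
```

```text
t 5.4 tip [ 0.48201325 -0.02585554  0.16222814] F [0.8854727  0.68122921 0.50169434] op 0.0002970521760624397
shift [-1.03e-01  1.00e-04  2.87e-02] turn [-0.0011  0.005  -0.0008]
```

View pics/side2.png

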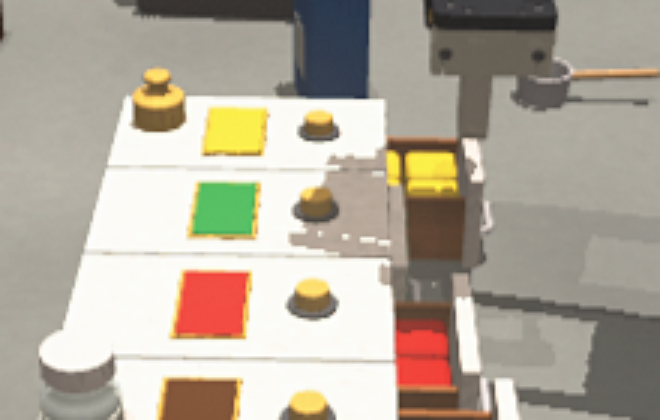

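View pics/top2.png

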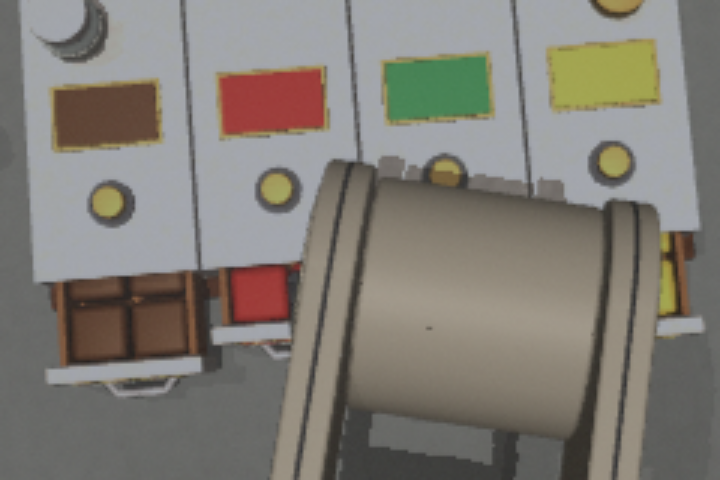

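The side crop shows the green drawer shut, with its front flush at about (395,225). The red and yellow drawers are still open and the plunger is at (317,200). Next I move over the plunger.

carry_out(
  targets=[
    {"hand": 0, "x": -0.03, "y": 0, "z": 0, "ax": 0, "ay": 0, "az": 0},
    {"hand": 0, "x": -0.065, "y": 0, "z": 0, "ax": 0, "ay": 0, "az": 0},
    {"hand": 0, "x": -0.09, "y": 0, "z": 0, "ax": 0, "ay": 0, "az": 0},
    {"hand": 0, "x": -0.102, "y": 0, "z": 0.01, "ax": 0, "ay": 0, "az": 0},
    {"hand": 0, "x": -0.102, "y": 0, "z": 0.022, "ax": 0, "ay": 0, "az": 0},
    {"hand": 0, "x": -0.102, "y": 0, "z": 0.03, "ax": 0, "ay": 0, "az": 0},
    {"hand": 0, "x": -0.102, "y": 0, "z": 0.034, "ax": 0, "ay": 0, "az": 0},
    {"hand": 0, "x": -0.102, "y": 0, "z": 0.034, "ax": 0, "ay": 0, "az": 0},
  ],
)

```text
t: 6.5
tool_pos: [0.5816, -0.0192, 0.3115]
orientation: [0.098, -3.14, -0.0]
force: [0.9, -1.0, 0.1]
opening: 0.0004
gripper_force: 0.0
```

```bash
python3 -c "
from h import *
go(.584,-.0192,.292)
im,d=read_camera('side');b=(160,300,200,420);cv2.imwrite(f'pics/s3.png',cv2.resize(im[b[0]:b[1],b[2]:b[3]],None,fx=3,fy=3))"
```

```text
t 6.5 tip [ 0.58150364 -0.01921735  0.12550595] F [ 0.88273949 -1.00137567  0.11418051] op 0.0003613733232170618
shift [-0.0024 -0.0001  0.0195] turn [ 0.0001 -0.0004 -0.0009]
```

View pics/s3.png

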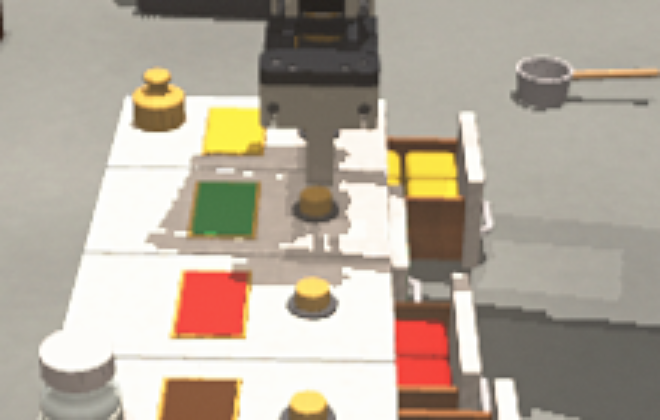

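The fingertips, at about (318,185), are right above the brass plunger at (317,200). I press down slowly.

carry_out(
  targets=[
    {"hand": 0, "x": -0.002, "y": 0, "z": 0.004, "ax": 0, "ay": 0, "az": 0},
    {"hand": 0, "x": -0.002, "y": 0, "z": 0.008, "ax": 0, "ay": 0, "az": 0},
    {"hand": 0, "x": -0.002, "y": 0, "z": 0.011, "ax": 0, "ay": 0, "az": 0},
    {"hand": 0, "x": -0.002, "y": 0, "z": 0.013, "ax": 0, "ay": 0, "az": 0},
    {"hand": 0, "x": -0.002, "y": 0, "z": 0.015, "ax": 0, "ay": 0, "az": 0},
    {"hand": 0, "x": -0.002, "y": 0, "z": 0.017, "ax": 0, "ay": 0, "az": 0},
    {"hand": 0, "x": -0.002, "y": 0, "z": 0.018, "ax": 0, "ay": 0, "az": 0},
    {"hand": 0, "x": -0.002, "y": 0, "z": 0.018, "ax": 0, "ay": 0, "az": 0},
  ],
)

```text
t: 7.55
tool_pos: [0.584, -0.0191, 0.2936]
orientation: [0.098, -3.14, -0.0]
force: [-0.2, 1.0, 1.0]
opening: 0.0007
gripper_force: 0.8
```

carry_out(
  targets=[
    {"hand": 0, "x": 0, "y": 0, "z": 0.001, "ax": 0, "ay": 0, "az": 0},
    {"hand": 0, "x": 0, "y": 0, "z": 0.002, "ax": 0, "ay": 0, "az": 0},
    {"hand": 0, "x": 0, "y": 0, "z": 0.0025, "ax": 0, "ay": 0, "az": 0},
    {"hand": 0, "x": 0, "y": 0, "z": 0.0025, "ax": 0, "ay": 0, "az": 0},
  ],
)

```text
t: 8.05
tool_pos: [0.584, -0.019, 0.2928]
orientation: [-0.098, 3.14, -0.0]
force: [-8.5, 0.9, 13.5]
opening: 0.0005
gripper_force: 7.0
```

carry_out(
  targets=[
    {"hand": 0, "x": 0, "y": 0, "z": 0.001, "ax": 0, "ay": 0, "az": 0},
    {"hand": 0, "x": 0, "y": 0, "z": 0.001, "ax": 0, "ay": 0, "az": 0},
  ],
)

```text
t: 8.3
tool_pos: [0.584, -0.019, 0.2927]
orientation: [-0.098, 3.14, -0.0]
force: [-11.2, 0.8, 20.0]
opening: 0.0004
gripper_force: 10.2
```

Pressing further moved the tip only 0.1 mm while the force rose to 20 N, so the plunger is on its hard stop. I draw the hand away.

carry_out(
  targets=[
    {"hand": 0, "x": 0, "y": 0, "z": -0.015, "ax": 0, "ay": 0, "az": 0},
    {"hand": 0, "x": 0, "y": 0, "z": -0.05, "ax": 0, "ay": 0, "az": 0},
    {"hand": 0, "x": 0, "y": 0, "z": -0.09, "ax": 0, "ay": 0, "az": 0},
    {"hand": 0, "x": 0.04, "y": 0, "z": -0.12, "ax": 0, "ay": 0, "az": 0},
    {"hand": 0, "x": 0.085, "y": 0, "z": -0.13, "ax": 0, "ay": 0, "az": 0},
    {"hand": 0, "x": 0.13, "y": 0, "z": -0.13, "ax": 0, "ay": 0, "az": 0},
    {"hand": 0, "x": 0.17, "y": 0, "z": -0.13, "ax": 0, "ay": 0, "az": 0},
    {"hand": 0, "x": 0.18, "y": 0, "z": -0.13, "ax": 0, "ay": 0, "az": 0},
  ],
)

```text
t: 9.3
tool_pos: [0.4029, -0.0303, 0.4206]
orientation: [-0.097, 3.139, -0.001]
force: [0.5, 0.0, -0.2]
opening: 0.0005
gripper_force: 0.0
```

```bash
python3 -c "
from h import *
go(.4,0,.42)
im,d=read_camera('side');b=(160,300,200,420);cv2.imwrite(f'pics/s4.png',cv2.resize(im[b[0]:b[1],b[2]:b[3]],None,fx=3,fy=3))"
```

```text
t 9.3 tip [ 0.40320539 -0.03040004  0.23456089] F [ 0.54997562  0.02663795 -0.22447672] op 0.0004506446020945294
shift [0.0011 0.0305 0.0005] turn [-0.0005  0.0014 -0.0012]
```

View pics/s4.png

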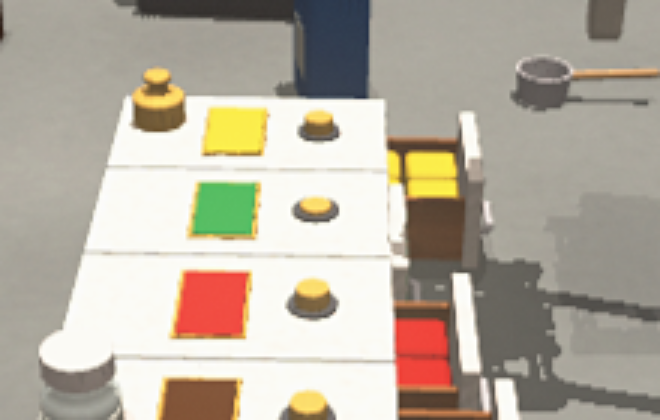

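The green plunger at (317,207) is now flat, its drawer is shut, and the other three drawers and plungers are unchanged.

```bash
python3 -c "
from h import *
print(robot.close_job())"
```

```text
the job is handed in; nothing more can be done
None
```

The pistachio drawer is pushed home and its lock plunger pressed fully in, both felt against their hard stops; the other drawers and locks looked untouched in the last picture, the hand is clear, and the job was handed in at about 9.4 s.

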